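Hang the parts basket at the drying stand and hold its lever at third speed

TASK

Take the wire basket, with the tin lid in it, by its handle and hang it on the two prongs of the drying stand's hook, then let go of it. Then, with the fingers, press the stand's spring-return speed lever down past its first two clicks to the third and hold it there: you finish still holding the lever down, because it springs back when released. Do not press the lever before the basket hangs, keep the lid in the basket, and leave the two tins and the jar where they are.

Things in the scene. Friction and masses are not known exactly. Their poses are not given: they have to be found in the camera images.
- basket: Loose wire basket 96 (x) x 150 (y) x 45 mm high, about 220 g, upright on the table. Origin: centre of its underside, z up. Its rigid handle, a 10 mm round bail, stands in the y-z plane: a level bar along y from -60 to +60, centre line 125 above the underside, legs down to the basket's two ends (y -73, +73). Yaw up to 23 degrees either way.
- basket_bar (a point): Middle of the basket's handle bar, on its centre line, 125 mm above the basket's underside; axes as the basket's (y along the bar).
- tin_lid: Loose flat round metal lid, 68 mm across, 6 thick, about 50 g, lying inside the basket. Origin: centre of its underside.
- dryer: Drying stand, fixed: grey box 140 (x) x 240 (y) x 140 mm high, origin under its centre, grille towards -x, yaw -6 to 23 degrees. Hook: two prongs of 8 mm rod 84 apart in y rise from the box's top at x -50, run to -x at 181 to 183 high, dip into saddles (centre x -150, rod centre 165 high, 16 long below, 40 wide above), end in tips at x -170, 187 high. Drip tray below, 10 high, to x -202.
- hook_seat (a point): Where the middle of the basket's bar comes to rest: midway between the prongs (y +42 and -42 from here), 174 mm above the table, at x -150, y -35 of the stand; axes as the stand's, bar along y. Bring the bar over the tips from the tips' side (-x), prongs passing between bar and rim, then lower it; fingers at its middle fit between the prongs. Hung, its underside is 49 high, 32 off the box.
- lever (a joint): Downward travel of the speed lever in m: 0 at rest (up), 0.043 at the bottom stop. A spring always pushes it up, about 4 N at the top and 10 N at the third position; each click adds up to 3 N before it and gives way after it. Clicks are passed at 0.008, 0.020 and 0.032; the third position is from 0.038 to the stop. It stays nowhere by itself.
- lever_top (a point): Centre of the speed lever's flat top, to be pressed straight down; moves with it. The lever is a black level paddle 40 (x) x 60 (y) x 16 mm on the stand's +y end; this point is 38 out from the end face, at x -40, y +158 of the stand, 150 above the table at rest, 107 at the stop. The box's top is 140 high.
- tin_wide: Bystander: closed olive tin, 100 mm across, 85 high. Origin: centre of its underside.
- tin_far: Bystander: closed olive tin, 84 mm across, 95 high. Origin: centre of its underside.
- jar: Bystander: small glass jar with a metal cap, 56 mm across, 70 high. Origin: centre of its underside.
Things that resemble listed ones, but are neither listed nor needed, are in the scene too. Several things look just like the tin_lid: the one meant starts farthest to the robot's left. What is meant by the basket is not orange, and is the smaller of those in its own colour.

How it is judged (in metres and radians):
On the way, in this order (a step that is already met when the one before it is completed fails the run):
1. the basket hangs by its handle on both prongs, released, the lid in it (x of basket_bar in the frame of hook_seat between -0.01 and 0.01 m and y of basket_bar in the frame of hook_seat between -0.02 and 0.02 m and z of basket_bar in the frame of hook_seat between -0.008 and 0.008 m and contact force between basket and dryer above 0.8 N and contact force between basket and the fingers below 0.1 N and angle between basket's own z axis and vertical below 0.25 rad and distance between tin_lid and basket below 0.06 m and linear speed of basket below 0.05 m/s), for 0.3 s.
2. the fingers press the lever to its third position (value of joint lever above 0.0365 m and contact force between the fingers and lever above 3 N), for 0.3 s.
At the end, for the whole second after the job is handed in: Basket hangs on the hook, lid in it, not touched by the fingers (bar middle within 10 mm in x, 20 in y, 8 in z of the seat, tilt under 0.25 rad, lid within 60 mm); the fingers hold the lever at the third position (travel over 36.5 mm, over 3 N) through the last second (all of step 2 and x of basket_bar in the frame of hook_seat between -0.01 and 0.01 m and y of basket_bar in the frame of hook_seat between -0.02 and 0.02 m and z of basket_bar in the frame of hook_seat between -0.008 and 0.008 m and contact force between basket and dryer above 0.8 N and contact force between basket and the fingers below 0.1 N and angle between basket's own z axis and vertical below 0.25 rad and distance between tin_lid and basket below 0.06 m); the arm keeps its last pose, push and grip.
It fails at once if the lever is pressed before the basket hangs (value of joint lever above 0.012 m and distance between basket_bar and hook_seat above 0.05 m).
It fails at once if the lid falls out of the basket (distance between tin_lid and basket above 0.12 m).
It fails at once if a bystander is shifted by more than 30 mm (distance of any of tin_wide, tin_far, jar from where it was at the start of the episode above 0.03 m).
It also fails if it takes over 64 s, if anything falls off the work surface, if the arm or the gripper's body presses on something with over 40 N, if the wrist force passes 120 N, or if a joint passes its speed limit or range.

ROBOT

A 6-joint arm with a two-finger parallel gripper is mounted at the origin on the work surface. World frame = base frame: x ahead of the robot, y to its left, z up, the work surface at z = 0. Lengths are in mm, angles in rad, forces in N, time in s.
With the tool pointing down it reaches from about 350 to 775 mm from the base axis. Payload 7.3 kg.
Tool frame: the origin (TCP) lies midway between the tips of the shut fingers; the grasp point (between the pads) lies 19 mm behind it; z points along the fingers, x is the direction in which the jaws open and shut, and the axes are right-handed (so a half turn about z gives the same grasp; the last joint's range is limited). The gripper opens to 92 mm and grips with 3 to 60 N. Pads are 19 mm wide; open, the fingers measure 130 mm over their backs; the gripper's body (75 mm by 190 mm) begins 47 mm behind the grasp point.
Start: joints at [-1.443, 0.342, 1.524, -0, 1.275, -0.146], TCP at [141.978, -505.457, 226.741] pointing down, gripper open.
Joint ranges: [-2.53, 2.53], [-0.77, 2.02], [0.04, 2.7], [-1, 4.14], [0.28, 2.66], [-3.11, 3.11]. Speed limits (rad/s): [2.57, 2.57, 3.14, 3.14, 3.14, 3.14].

INTERFACE

Orientations are given as [roll, pitch, yaw] about the fixed x, y, z axes, in that order (R = Rz(yaw) Ry(pitch) Rx(roll)).
In Python, from plant import bot gives the robot as it stands.
- The arm moves only by the shell command python3 -m pendant 'ROWS' [OPENING]. ROWS is JSON, a list of rows, each an object with "linear": the shift along the world's x, y, z in mm, a list of three; "twist": the turn about the world's z in degrees. In form: [{"linear": [x, y, z], "twist": twist}, ...]. A call has 1 to 20 rows; each row is the pose to reach, as a shift and turn from the pose commanded when the call began; what a row does not reach only later rows make up. A row lasts 1/8 s, in which the tool goes at most 62.5 mm and 10.7 degrees, less where a joint would pass 70% of its speed; a pose out of reach is approached as far as the arm can. A call with a gripper value outside its range is refused whole. OPENING is the closure in counts, from 0 (fully open) to 255 (shut), set as the call begins (- or left out, the last holds). The fingers move at their own pace and stop on an object; the grip force is fixed at half the most. Time passes only in rows, so rows that repeat a pose let the fingers close. It gives the time, the measured TCP pose, the force and the opening at its end, in the units of the state.
- bot.get_obs(): the state, without advancing time (a new reading comes with each control period).
- bot.capture(name): name is "side" or "top" or "wrist"; returns a dict with "frame" (400x640x3 uint8, blue, green, red), "z_map" (400x640 float32, mm along the optical axis (not along the pixel's ray), 0 where there is no reading), "fx", "fy", "cx", "cy" (pixels), "rvec" (rotation vector, rad) and "tvec" (3), from world to camera coordinates, as OpenCV has them. Camera axes: x right, y down, z forward; pixel columns grow to the right and rows downward; lengths in mm; the calibration is good to about 2 mm. A picture is of the moment at which its call begins.
- bot.close_job(): hands the job in, once; it reports no verdict.
The state is a dict: "time": time; "joint_positions": joint angles; "dq": joint speeds; "tau": joint torques, N m; "tool_pos": TCP position; "tcp_rot": TCP orientation; "contact_force": force on the tool from outside, world axes, zero at the start; "moment": the same for the moment, N m; "grip_width": finger opening in mm.
Only numpy, scipy, OpenCV 4.12 (cv2) and the standard library are available. Lean on these libraries where they do the work, as an engineer would, in place of code of your own. Each camera call takes 0.05 s, during which the arm holds its last target. There are 200 camera calls.

## Working session

There is one attempt and no reset: what is moved stays moved. The work goes in short steps, Python scripts to look and compute and a shell command to move; the robot and the scene stay as the last step left them, time stands still between calls to the robot, and variables do not carry over. Pictures are saved under pics/ and viewed, about 8 in all and at most 12, crops included, and the job is handed in when it is done.

```bash
ls; mkdir -p pics; cat > h.py <<'E'
import numpy as np,cv2
from plant import bot
def cap(n):
    c=bot.capture(n); c['R']=cv2.Rodrigues(np.array(c['rvec'],float))[0]; c['t']=np.array(c['tvec'],float).reshape(3); return c
def cloud(c):
    z=c['z_map'];v,u=np.mgrid[:400,:640]
    P=np.stack([(u-c['cx'])/c['fx']*z,(v-c['cy'])/c['fy']*z,z],-1)
    return (P-c['t'])@c['R']
def ray(c,u,v,h):
    d=np.array([(u-c['cx'])/c['fx'],(v-c['cy'])/c['fy'],1])@c['R'];o=-c['t']@c['R']
    return o+d*(h-o[2])/d[2]
def proj(c,p):
    q=c['R']@np.array(p,float)+c['t'];return q[0]/q[2]*c['fx']+c['cx'],q[1]/q[2]*c['fy']+c['cy']
E
python3 - <<'E'
from h import *
for n in ['top','side']:
    c=cap(n); cv2.imwrite(f'pics/{n}0.png',c['frame']); np.save(n+'0.npy',c,allow_pickle=True)
    print(n,-c['t']@c['R'],c['R'][2],c['fx'])
print(bot.get_obs())
E
```

```text
pics
top [ 371.47762812  -74.24423517 1343.55963783] [ 0.08999436  0.0316707  -0.99543859] 445.4592903575869
side [  281.03041929 -1124.10194023  1247.49118906] [ 0.13939303  0.67825692 -0.72148259] 509.4517831282458
{'time': 0.1, 'joint_positions': array([-1.44302127e+00,  3.42609544e-01,  1.52487465e+00, -1.10049314e-05,
        1.27537166e+00, -1.45972927e-01]), 'dq': array([ 0.0007031 , -0.00240673, -0.00219176, -0.00028997, -0.00013025,
       -0.00166691]), 'tau': array([ 2.01763192e-03, -4.32003057e+01, -2.44694871e+01,  7.19369994e-02,
        5.26248186e-02, -5.41845395e-05]), 'tool_pos': array([ 141.91835587, -505.1083229 ,  226.15337612]), 'tcp_rot': array([-3.14141933e+00,  1.25130333e-03, -1.29704503e+00]), 'contact_force': array([-0.30462882, -0.26380444,  0.04190175]), 'moment': array([0.02761056, 0.04692325, 0.02999167]), 'grip_width': 92.13629497828444}
```

View pics/top0.png

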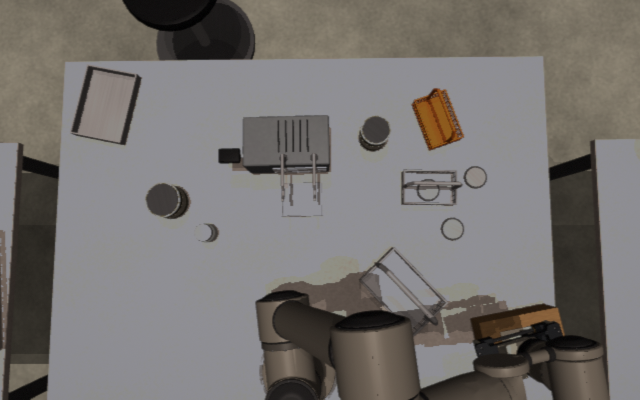

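View pics/side0.png

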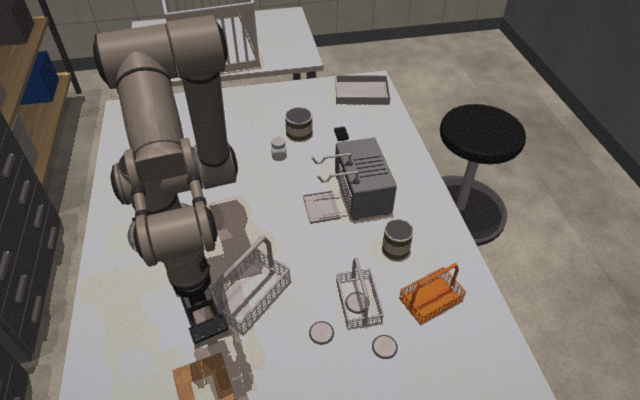

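The top view has +x up and +y left. The small grey basket with the lid in it is at about (429,188), the dryer at (286,142), its lever at (229,156), the prongs at (283/313,195) and the tins at (166,200) and (375,130). The jar is at (205,233). The larger grey basket at (400,290) is a decoy.

```bash
python3 - <<'E'
from h import *
C={}
for n in ['top','side']:
    c=np.load(n+'0.npy',allow_pickle=True).item(); W=cloud(c); C[n]=c
    ok=c['z_map']>0
    if n=='top':
        b=W[ok&(W[...,2]>-50)]
        print(proj(c,[700,0,0]),proj(c,[700,-250,0]))
    # box top
    m=ok&(abs(W[...,2]-140)<6)&(W[...,0]>450)&(abs(W[...,0]-650)<200)&(abs(W[...,1]-60)<220)
    num,l,s,_=cv2.connectedComponentsWithStats(m.astype(np.uint8)); k=1+np.argmax(s[1:,4]); p=W[l==k]
    r=cv2.minAreaRect(p[:,:2].astype(np.float32)); print(n,'boxtop',r,np.median(p[:,2]),s[k])
    # lever
    f=c['frame'].max(-1)
    # basket bar
    m=ok&(W[...,2]>105)&(W[...,2]<140)&(abs(W[...,0]-470-0)<150)&(W[...,1]<-120)&(W[...,1]>-420)
    num,l,s,ce=cv2.connectedComponentsWithStats(m.astype(np.uint8))
    for k in range(1,num):
        if s[k,4]>15:
            p=W[l==k]; print(n,'bar?',s[k],p.mean(0),p.min(0),p.max(0),cv2.fitLine(p[:,:2].astype(np.float32),2,0,.01,.01).ravel())
    # low plane check
    print('table z',np.median(W[ok&(abs(W[...,2])<15)][:,2]))
c=C['top']
im=cv2.resize(c['frame'][95:225,210:470],None,fx=3,fy=3,interpolation=cv2.INTER_CUBIC)
cv2.imwrite('pics/topcrop.png',np.clip(im*1.6,0,255).astype(np.uint8))
E
```

```text
(np.float64(298.6214773946839), np.float64(136.45624263094874)) (np.float64(380.32125078734043), np.float64(135.94951234353738))
top boxtop ((655.4999389648438, 35.87315368652344), (140.6238555908203, 252.7855987548828), 1.2627975940704346) 139.68931830254888 [ 237  115   93   52 4130]
top bar? [408 181  42   5 152] [ 538.12121117 -361.20288932  127.28162377] [ 533.55311648 -418.01694035  106.56003977] [ 543.24508861 -310.57218546  134.06931925] [ 1.8037489e-02  9.9983734e-01  5.3812122e+02 -3.6120288e+02]
table z 0.11138142978006053
side boxtop ((655.3562622070312, 36.47004699707031), (140.7767791748047, 261.7471923828125), 1.194020390510559) 140.5756765414947 [ 336  137   61   57 2085]
side bar? [353 257  13  31 121] [ 537.89080446 -369.58558478  128.82372239] [ 532.92378937 -419.96383308  106.95128088] [ 544.22740788 -316.79221246  134.91358742] [ 1.2732357e-02  9.9991894e-01  5.3789081e+02 -3.6958557e+02]
table z 0.7050466664073984
```

View pics/topcrop.png

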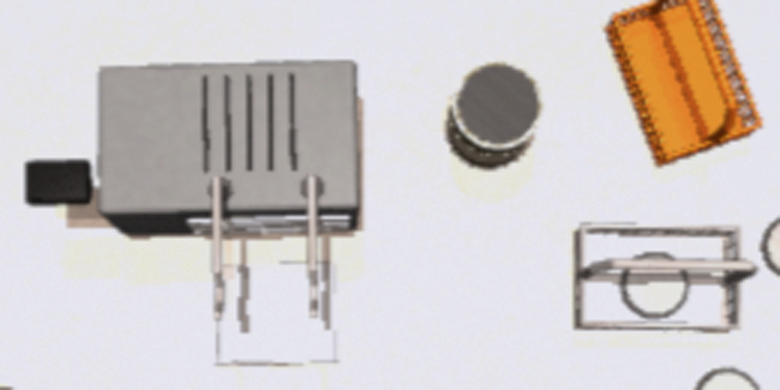

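```bash
python3 - <<'E'
from h import *
for n in ['top','side']:
    c=np.load(n+'0.npy',allow_pickle=True).item(); W=cloud(c); ok=c['z_map']>0
    m=ok&(W[...,2]>121)&(W[...,2]<140)&(abs(W[...,0]-538)<25)&(abs(W[...,1]+366)<90)
    p=W[m];print(n,'bar',p[:,1].min(),p[:,1].max(),np.median(p[:,0]),np.median(p[:,2]))
    m=ok&(W[...,2]>30)&(W[...,2]<55)&(abs(W[...,0]-538)<80)&(abs(W[...,1]+366)<100)
    p=W[m];print(' rim',np.percentile(p[:,:2],[1,99],axis=0),cv2.minAreaRect(p[:,:2].astype(np.float32)))
    m=ok&(W[...,2]>134)&(W[...,2]<146)&(W[...,0]>600)&(W[...,0]<710)&(abs(W[...,1]-40)<200)
    p=W[m];y=p[:,1];print(' boxtop y',y.min(),np.percentile(y,[.5,99.5]))
    for x in (610,650,690):
        q=y[abs(p[:,0]-x)<8];print('  ',x,q.min(),q[q<155].max())
    m=ok&(W[...,2]>144)&(W[...,2]<156)&(abs(W[...,1]-190)<70)&(abs(W[...,0]-620)<70)
    p=W[m];print(' lever',np.percentile(p,[1,99],axis=0))
    m=ok&(W[...,2]>155)&(W[...,2]<200)&(W[...,0]>440)&(W[...,0]<660)&(abs(W[...,1])<100)
    p=W[m]
    for s in (p[:,1]>0,p[:,1]<=0):
        q=p[s];print(' prong',len(q),np.median(q,0),np.percentile(q,[1,99],axis=0)[:,0],cv2.fitLine(q[:,:2].astype(np.float32),2,0,.01,.01).ravel())
E
```

```text
top bar -447.3590212440777 -318.76374360009817 537.1540602393852 128.87930095573586
 rim [[ 486.68812253 -461.75294608]
 [ 587.23823109 -307.16214838]] ((538.2447509765625, -384.1678466796875), (155.3190155029297, 100.88397216796875), 88.6309814453125)
 boxtop y -91.26731122275247 [-88.60918675 151.45958052]
   610 -91.24554367723769 154.5571957682047
   650 -88.59947783589674 146.7150634971063
   690 -88.69472236601155 147.5870735199534
 lever [[593.69997298 128.50053141 144.43104518]
 [633.01711971 213.11637824 154.34681387]]
 prong 141 [546.57787627  33.15477693 184.37648799] [485.12667402 606.95743016] [9.9992436e-01 1.2297210e-02 5.4667542e+02 3.3229946e+01]
 prong 143 [546.7627392  -50.76381888 183.76638387] [485.42835095 609.11670661] [ 9.9957180e-01  2.9260527e-02  5.4702307e+02 -4.9870525e+01]
side bar -453.5419497553762 -319.65849070371485 537.4753334726539 129.2608682050714
 rim [[ 487.71317406 -462.54164618]
 [ 588.62213367 -306.07945026]] ((538.4811401367188, -384.4240417480469), (158.21292114257812, 101.03858184814453), 89.11912536621094)
 boxtop y -97.1090266845417 [-92.18723054 158.38293972]
   610 -97.1090266845417 154.3000209593317
   650 -94.1726283388985 148.9740066916035
   690 -92.82219640776697 150.84219553228462
 lever [[592.83206772 123.21405449 144.08579082]
 [656.6541838  213.29586349 155.7757616 ]]
 prong 125 [545.74703889  33.44303533 182.32521451] [485.1475568  607.93674318] [9.9981576e-01 1.9194743e-02 5.4762610e+02 3.3606808e+01]
 prong 131 [548.41175283 -50.50995888 183.289729  ] [487.52112662 610.08187424] [ 9.9972099e-01  2.3619592e-02  5.4999622e+02 -5.0492462e+01]
```

```bash
python3 -m pendant '[{"linear":[0,0,50],"twist":0},{"linear":[50,15,60],"twist":8},{"linear":[100,30,60],"twist":17},{"linear":[150,45,60],"twist":26},{"linear":[200,60,60],"twist":35},{"linear":[250,75,60],"twist":44},{"linear":[300,92,60],"twist":53},{"linear":[350,107,60],"twist":62},{"linear":[395.5,121,50],"twist":70},{"linear":[395.5,121,10],"twist":73.3},{"linear":[395.5,121,-20],"twist":73.3},{"linear":[395.5,121,-20],"twist":73.3},{"linear":[395.5,121,-20],"twist":73.3},{"linear":[395.5,121,-20],"twist":73.3}]' 0
python3 - <<'E'
from h import *
c=cap('wrist');W=cloud(c);ok=c['z_map']>0
m=ok&(W[...,2]>118)&(W[...,2]<138)&(abs(W[...,0]-538)<30)&(abs(W[...,1]+384)<80)
p=W[m];print(len(p),np.median(p,0),p.min(0),p.max(0),cv2.fitLine(p[:,:2].astype(np.float32),2,0,.01,.01).ravel())
cv2.imwrite('pics/w1.png',c['frame'])
E
```

```text
time: 1.85
tool_pos: [537.9, -385.1, 208.7]
tcp_rot: [3.139, -0.002, -0.018]
contact_force: [-0.7, 0.3, 0.1]
grip_width: 91.8
1748 [ 537.25835406 -368.67309818  128.85773696] [ 531.67638216 -435.93609777  118.26225977] [ 542.81034685 -314.90405508  131.6628916 ] [ 1.7590405e-02  9.9984527e-01  5.3725812e+02 -3.7103925e+02]
```

View pics/w1.png

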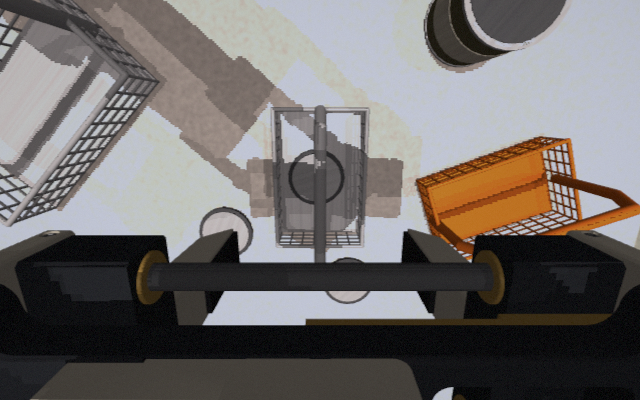

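The bar runs along column 320, between the open fingers, with the lid inside the basket at (316,177). I'll descend and grip.

```bash
python3 -m pendant '[{"linear":[0,1,-40],"twist":0},{"linear":[0,1,-80],"twist":0},{"linear":[0,1,-100],"twist":0},{"linear":[0,1,-100],"twist":0},{"linear":[0,1,-100],"twist":0}]' 0 && python3 -m pendant '[{"linear":[0,0,0],"twist":0},{"linear":[0,0,0],"twist":0},{"linear":[0,0,0],"twist":0},{"linear":[0,0,0],"twist":0},{"linear":[0,0,0],"twist":0},{"linear":[0,0,0],"twist":0},{"linear":[0,0,0],"twist":0},{"linear":[0,0,0],"twist":0}]' 255
```

```text
time: 2.52
tool_pos: [538.2, -384.2, 108.5]
tcp_rot: [3.14, -0.002, -0.018]
contact_force: [-0.6, -0.2, 0.6]
grip_width: 92.1
time: 3.52
tool_pos: [537.5, -383.5, 106.7]
tcp_rot: [3.142, -0.0, -0.018]
contact_force: [0.5, -0.4, -0.3]
grip_width: 16.4
```

```bash
python3 -m pendant '[{"linear":[0,0,0],"twist":0},{"linear":[0,0,0],"twist":0},{"linear":[0,0,0],"twist":0},{"linear":[0,0,0],"twist":0}]' && python3 -m pendant '[{"linear":[0,0,15],"twist":0},{"linear":[0,0,30],"twist":0},{"linear":[0,0,45],"twist":0},{"linear":[0,0,60],"twist":0},{"linear":[0,0,75],"twist":0},{"linear":[0,0,90],"twist":0},{"linear":[0,0,100],"twist":0},{"linear":[0,0,100],"twist":0},{"linear":[0,0,100],"twist":0}]'
python3 - <<'E'
from h import *
c=cap('wrist');np.save('w2.npy',c,allow_pickle=True);cv2.imwrite('pics/w2.png',c['frame'])
E
```

```text
time: 4.03
tool_pos: [537.6, -383.5, 106.8]
tcp_rot: [3.141, -0.0, -0.018]
contact_force: [1.5, -1.2, -0.5]
grip_width: 9.1
time: 5.15
tool_pos: [537.2, -383.2, 206.1]
tcp_rot: [-3.141, 0.001, -0.018]
contact_force: [0.2, 0.3, -4.0]
grip_width: 9.0
```

View pics/w2.png

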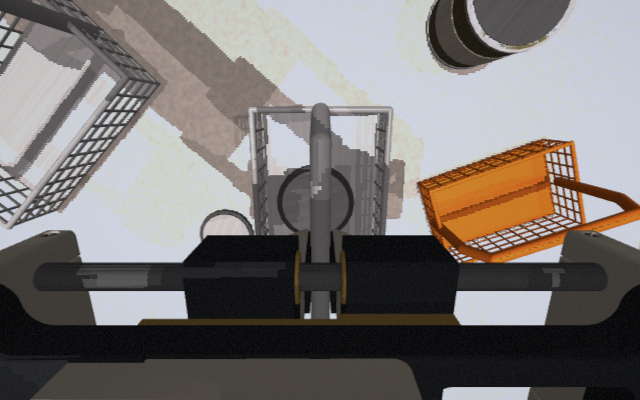

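Held: grip width is 9 mm, the bar is between the pads at (320,275), and the lid is in the basket at (315,200). Next I'll carry it round to the front of the prongs.

```bash
python3 -m pendant '[{"linear":[-8,8,0],"twist":0},{"linear":[-20,24,0],"twist":0},{"linear":[-35,45,0],"twist":0},{"linear":[-50,70,0],"twist":0},{"linear":[-65,95,0],"twist":0},{"linear":[-78,120,0],"twist":0.5},{"linear":[-87,145,0],"twist":0.8},{"linear":[-92,170,0],"twist":1},{"linear":[-92,195,0],"twist":1.2},{"linear":[-92,220,0],"twist":1.4},{"linear":[-92,245,0],"twist":1.6},{"linear":[-92,270,0],"twist":1.8},{"linear":[-92,295,0],"twist":2},{"linear":[-92,320,0],"twist":2.2},{"linear":[-92,342,0],"twist":2.2},{"linear":[-92,358,0],"twist":2.2},{"linear":[-92,369,0],"twist":2.2},{"linear":[-92,374,0],"twist":2.2},{"linear":[-92,374,0],"twist":2.2},{"linear":[-92,374,0],"twist":2.2}]'
python3 - <<'E'
from h import *
c=cap('side');cv2.imwrite('pics/s3.png',cv2.resize(c['frame'][60:320,180:460],None,fx=2.2,fy=2.2));W=cloud(c)
w=cap('wrist');V=cloud(w);np.save('w3.npy',w,allow_pickle=True)
for n,W in(('side',W),('wrist',V)):
    m=(W[...,2]>155)&(W[...,2]<200)&(W[...,0]>478)&(W[...,0]<600)&(abs(W[...,1]+8)<55)
    p=W[m]
    for s in (p[:,1]>0,p[:,1]<=0):
        q=p[s]
        if len(q)>5:print(n,' prong',len(q),np.median(q,0),np.percentile(q,[1,99],axis=0)[:,0],cv2.fitLine(q[:,:2].astype(np.float32),2,0,.01,.01).ravel())
E
```

```text
time: 7.7
tool_pos: [445.5, -9.9, 206.7]
tcp_rot: [3.141, -0.0, 0.02]
contact_force: [0.2, 0.3, -3.7]
grip_width: 8.5
side  prong 109 [537.21982794  32.61157607 184.29112807] [484.93822711 599.44273798] [9.9975705e-01 2.2042450e-02 5.3903455e+02 3.3124252e+01]
side  prong 111 [534.87125277 -50.73805915 183.44310099] [486.72011824 598.44971475] [ 9.9946177e-01  3.2805223e-02  5.3905579e+02 -5.0576859e+01]
wrist  prong 2645 [542.14606294  36.06289347 184.43068465] [482.81455173 598.85963608] [9.9981141e-01 1.9420663e-02 5.4248663e+02 3.5929787e+01]
wrist  prong 251 [564.16066742 -49.43326698 185.36828979] [536.34044    599.01383252] [ 9.9995375e-01  9.6203843e-03  5.6522003e+02 -4.9484863e+01]
```

View pics/s3.png

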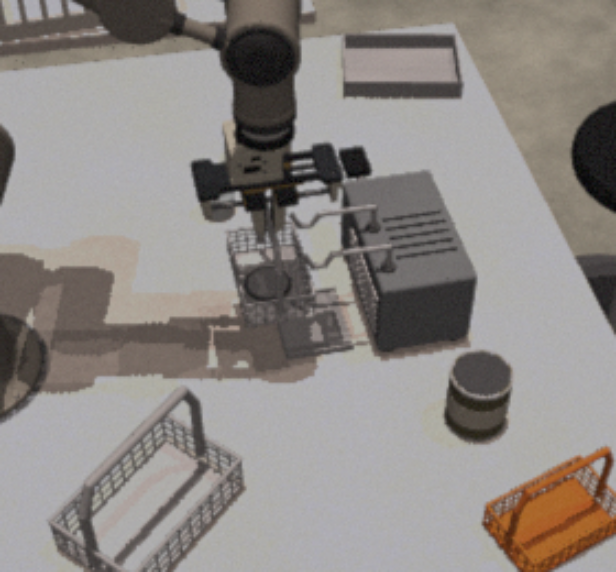

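The basket is in front of the tips at about (300,222) and (315,265) in the crop, and the lid is in it. Now I'll go over the tips and lower it.

```bash
python3 -m pendant '[{"linear":[6,0,-2],"twist":0},{"linear":[16,0.5,-4],"twist":0},{"linear":[28,0.5,-6],"twist":0},{"linear":[40,1,-8],"twist":0},{"linear":[52,1,-8],"twist":0},{"linear":[58,1,-8],"twist":0},{"linear":[60.5,1,-8],"twist":0},{"linear":[60.5,1,-10],"twist":0},{"linear":[60.5,1,-18],"twist":0},{"linear":[60.5,1,-26],"twist":0},{"linear":[60.5,1,-34],"twist":0},{"linear":[60.5,1,-41],"twist":0},{"linear":[60.5,1,-46],"twist":0},{"linear":[60.5,1,-48],"twist":0},{"linear":[60.5,1,-48],"twist":0},{"linear":[60.5,1,-48],"twist":0}]'
```

```text
time: 9.8
tool_pos: [506.1, -8.5, 159.0]
tcp_rot: [3.141, -0.001, 0.021]
contact_force: [0.0, 0.9, -3.3]
grip_width: 8.8
```

```bash
python3 -m pendant '[{"linear":[0,0,-2],"twist":0},{"linear":[0,0,-3],"twist":0},{"linear":[0,0,-4],"twist":0},{"linear":[0,0,-4],"twist":0},{"linear":[0,0,-4],"twist":0}]'
```

```text
time: 10.42
tool_pos: [506.0, -8.5, 155.2]
tcp_rot: [3.141, -0.001, 0.021]
contact_force: [-2.1, 0.1, 3.3]
grip_width: 8.9
```

```bash
python3 -m pendant '[{"linear":[-1,0,0],"twist":0},{"linear":[-1,0,0],"twist":0},{"linear":[-1,0,0],"twist":0}]'
python3 - <<'E'
from h import *
c=cap('side');cv2.imwrite('pics/s4.png',cv2.resize(c['frame'][100:230,250:410],None,fx=4,fy=4))
E
```

```text
time: 10.8
tool_pos: [505.9, -8.5, 155.2]
tcp_rot: [3.141, -0.002, 0.021]
contact_force: [2.5, 0.2, 3.1]
grip_width: 9.2
```

View pics/s4.png

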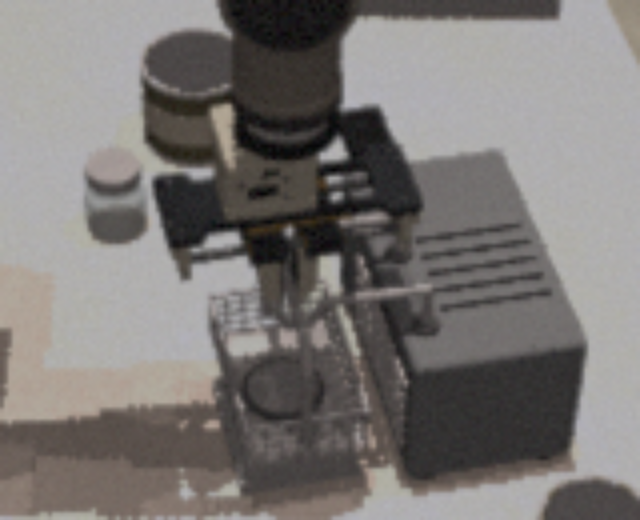

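The bar sits in the near saddle at about (305,315), the lid is in the basket, and the force has reversed, so it is seated. I'll release and rise.

```bash
python3 -m pendant '[{"linear":[0,0,0],"twist":0},{"linear":[0,0,0],"twist":0},{"linear":[0,0,0],"twist":0},{"linear":[0,0,0],"twist":0},{"linear":[0,0,0],"twist":0},{"linear":[0,0,0],"twist":0},{"linear":[0,0,0],"twist":0},{"linear":[0,0,0],"twist":0},{"linear":[0,0,0],"twist":0},{"linear":[0,0,0],"twist":0}]' 0
python3 -m pendant '[{"linear":[0,0,8],"twist":0},{"linear":[0,0,25],"twist":0},{"linear":[0,0,50],"twist":0},{"linear":[0,0,80],"twist":0},{"linear":[0,0,110],"twist":0},{"linear":[0,0,110],"twist":0},{"linear":[0,0,110],"twist":0}]'
python3 - <<'E'
from h import *
w=cap('wrist');cv2.imwrite('pics/w5.png',w['frame'])
for n,c in(('wrist',w),('side',cap('side')),('top',cap('top'))):
    W=cloud(c)
    m=(W[...,2]>166)&(W[...,2]<190)&(W[...,0]>470)&(W[...,0]<540)&(abs(W[...,1]+8.5)<32)
    p=W[m];print(n,len(p),len(p) and (np.median(p,0),cv2.fitLine(p[:,:2].astype(np.float32),2,0,.01,.01).ravel()))
    m=(W[...,2]>166)&(W[...,2]<190)&(W[...,0]>480)&(W[...,0]<530)&(abs(W[...,1]+8.5)<90)&(abs(abs(W[...,1]+8.5)-42)>8)
    y=W[m][:,1]; print(len(y) and (y.min(),y.max()))
    m=(W[...,2]>85)&(W[...,2]<103)&(abs(W[...,0]-506)<58)&(abs(W[...,1]+8.5)<95)
    p=W[m]; print('rim',len(p) and (np.median(p[:,2]),cv2.minAreaRect(p[:,:2].astype(np.float32))))
    m=(W[...,2]>140)&(W[...,2]<158)&(abs(W[...,1]-190)<45)&(W[...,1]>160)&(abs(W[...,0]-613)<50)
    p=W[m]; print('lever',len(p) and cv2.minAreaRect(p[:,:2].astype(np.float32)),np.median(p,0))
E
```

```text
time: 12.1
tool_pos: [505.0, -8.5, 154.7]
tcp_rot: [3.142, -0.0, 0.021]
contact_force: [0.3, 0.1, 0.5]
grip_width: 91.6
time: 12.98
tool_pos: [504.6, -8.4, 264.3]
tcp_rot: [-3.141, 0.001, 0.021]
contact_force: [0.2, 0.1, 0.3]
grip_width: 91.7
wrist 846 (array([505.18450155,  -6.15921227, 177.67108369]), array([ 1.3530990e-02, -9.9990845e-01,  5.0515955e+02, -7.0403371e+00],
      dtype=float32))
(np.float64(-62.48938269866615), np.float64(60.34912423835051))
rim (np.float64(95.08817294444837), ((505.3520812988281, -8.290191650390625), (100.70708465576172, 153.5506134033203), 1.2406705617904663))
lever 0 [nan nan nan]
side 48 (array([505.48590788,  -8.43969077, 177.78458718]), array([ 4.7156201e-03, -9.9998885e-01,  5.0576984e+02, -9.8872232e+00],
      dtype=float32))
(np.float64(-77.17955480209396), np.float64(55.506518174801386))
rim (np.float64(95.33432781485817), ((506.8587646484375, -8.894783020019531), (100.74121856689453, 164.6336212158203), 1.1859427690505981))
lever ((608.4974975585938, 184.27481079101562), (27.8509521484375, 62.40514373779297), 35.51608657836914) [623.68733996 171.63919459 148.95279545]
top 0 0
(np.float64(-77.2570966782476), np.float64(58.665804949355284))
rim (np.float64(95.26933436545787), ((506.87762451171875, -9.585899353027344), (99.40570068359375, 153.42822265625), 0.35576072335243225))
lever ((613.4913940429688, 186.96023559570312), (40.87950134277344, 53.98789596557617), 1.2537517547607422) [612.8372084  186.00827051 149.23413445]
  return _methods._mean(a, axis=axis, dtype=dtype,
  ret = um.true_divide(
```

View pics/w5.png

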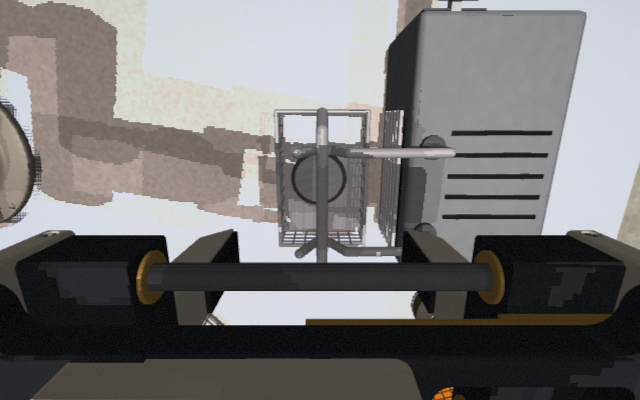

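The basket hangs: the bar is at x≈505.3, y≈-8, the rim is at z 95 and level, and the lid at (320,178) is inside. Next I'll shut the fingers and go over the lever at (612.5,187).

```bash
python3 -m pendant '[{"linear":[0,0,0],"twist":0},{"linear":[15,28,0],"twist":0},{"linear":[35,65,0],"twist":0},{"linear":[60,110,0],"twist":0},{"linear":[82,150,0],"twist":0},{"linear":[98,180,0],"twist":0},{"linear":[107.5,196.5,0],"twist":0},{"linear":[107.5,196.5,-20],"twist":0},{"linear":[107.5,196.5,-50],"twist":0},{"linear":[107.5,196.5,-80],"twist":0},{"linear":[107.5,196.5,-95],"twist":0},{"linear":[107.5,196.5,-100],"twist":0},{"linear":[107.5,196.5,-100],"twist":0},{"linear":[107.5,196.5,-100],"twist":0}]' 255
python3 - <<'E'
from h import *
c=cap('side');cv2.imwrite('pics/s6.png',cv2.resize(c['frame'][80:230,260:420],None,fx=4,fy=4))
E
```

```text
time: 14.88
tool_pos: [613.1, 188.1, 166.0]
tcp_rot: [-3.141, -0.002, 0.021]
contact_force: [0.5, 0.1, 0.5]
grip_width: 0.5
```

View pics/s6.png

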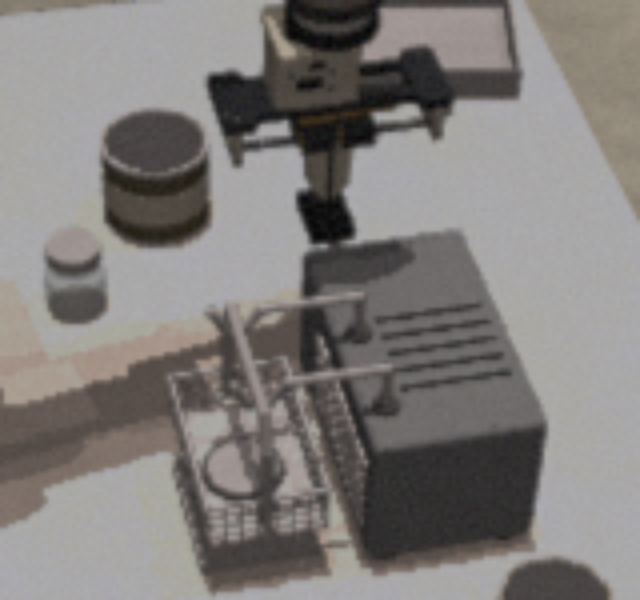

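The basket hangs on both prongs at (240,330) and (265,405), and the shut fingers are above the lever paddle at (326,215). I'll press in two stages.

```bash
python3 -m pendant '[{"linear":[0,0,-8],"twist":0},{"linear":[0,0,-15],"twist":0},{"linear":[0,0,-20],"twist":0},{"linear":[0,0,-25],"twist":0},{"linear":[0,0,-30],"twist":0},{"linear":[0,0,-35],"twist":0},{"linear":[0,0,-40],"twist":0},{"linear":[0,0,-45],"twist":0},{"linear":[0,0,-50],"twist":0},{"linear":[0,0,-53],"twist":0},{"linear":[0,0,-53],"twist":0},{"linear":[0,0,-53],"twist":0}]'
```

```text
time: 16.42
tool_pos: [612.5, 188.0, 112.7]
tcp_rot: [3.142, -0.001, 0.021]
contact_force: [-3.1, -1.5, 8.1]
grip_width: 0.5
```

```bash
python3 -m pendant '[{"linear":[0,0,-2],"twist":0},{"linear":[0,0,-4],"twist":0},{"linear":[0,0,-4],"twist":0},{"linear":[0,0,-4],"twist":0},{"linear":[0,0,-4],"twist":0}]'
```

```text
time: 17.05
tool_pos: [612.5, 188.0, 109.1]
tcp_rot: [-3.142, -0.001, 0.021]
contact_force: [-2.4, -1.2, 9.8]
grip_width: 0.3
```

```bash
python3 -m pendant '[{"linear":[0,0,-1.5],"twist":0},{"linear":[0,0,-2],"twist":0},{"linear":[0,0,-2],"twist":0},{"linear":[0,0,-2],"twist":0},{"linear":[0,0,-2],"twist":0},{"linear":[0,0,-2],"twist":0}]'
python3 - <<'E'
from h import *
for n in('side','top'):
    c=cap(n);W=cloud(c)
    m=(W[...,2]>166)&(W[...,2]<190)&(W[...,0]>470)&(W[...,0]<540)&(abs(W[...,1]+8.5)<32)
    p=W[m];print(n,len(p),len(p) and np.median(p,0))
    m=(W[...,2]>85)&(W[...,2]<103)&(abs(W[...,0]-506)<58)&(abs(W[...,1]+8.5)<95)
    p=W[m]; print('rim',np.median(p[:,2]),cv2.minAreaRect(p[:,:2].astype(np.float32)))
    m=(W[...,2]>98)&(W[...,2]<125)&(W[...,1]>165)&(W[...,1]<218)&(abs(W[...,0]-613)<20)&(c['frame'].max(-1)<60)
    p=W[m]; print('lever',len(p),np.percentile(p[:,2],[10,50,90]))
    if n=='side':cv2.imwrite('pics/s7.png',cv2.resize(c['frame'][80:230,260:420],None,fx=4,fy=4))
E
```

```text
time: 17.8
tool_pos: [612.5, 188.1, 107.1]
tcp_rot: [-3.142, -0.001, 0.021]
contact_force: [-3.6, -1.2, 10.3]
grip_width: 0.4
side 48 [505.61300991  -8.93195472 178.6139682 ]
rim 94.87026535763188 ((506.92327880859375, -8.763427734375), (101.25345611572266, 162.65016174316406), 0.8351332545280457)
lever 18 [105.54002414 110.09733398 121.72382647]
top 100 [506.04147504  -8.77083091 177.15642131]
rim 94.88145530174344 ((507.3400573730469, -9.197959899902344), (153.54193115234375, 100.0357666015625), 89.98654174804688)
lever 5 [ 99.63246509 105.21180918 110.21657046]
```

View pics/s7.png

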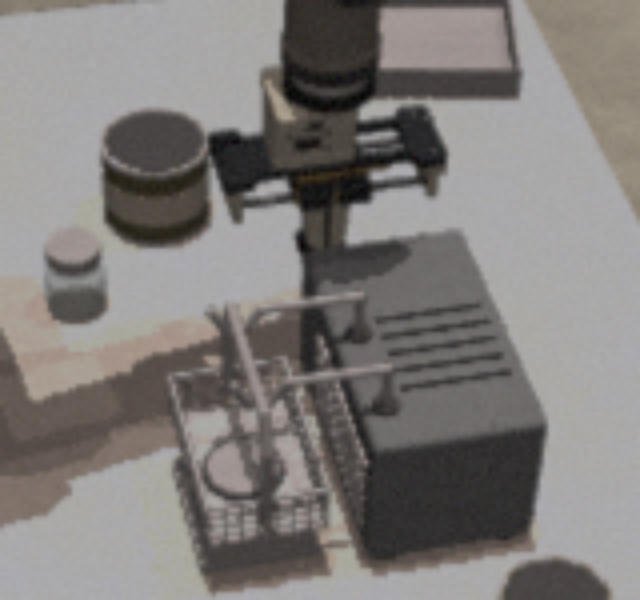

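The basket and lid haven't moved (handle at (240,340)), the tin and jar are in place, and the lever is down under the fingers at (322,240). The tip is at z 107 with 10.3 N, which is the third position. Handing in.

```bash
python3 -c "
from plant import bot
print(bot.close_job()); o=bot.get_obs(); print(o['time'],o['tool_pos'],o['contact_force'])"
```

```text
the job is handed in; nothing more can be done
None
the job is handed in; nothing more can be done
```

The basket hangs on both prongs with the lid in it, and the fingers are holding the lever down at its third position. I handed the job in at about 18 s; the interface gives no verdict.

- **Basket:** I gripped the small grey basket by the middle of its handle, hung it and let go. The last check put the bar at about x 506, y -9, within about 1 mm of my estimate of the seat. The rim was level at z 95, as expected, and the lid was inside.
- **Lever:** the last reading had the fingertips at z 107.1, which is about 43 mm of travel, the bottom stop. The upward force was 10.3 N, matching the spring at the third position. The lever depth rests on the fingertip height, because the cameras saw only a few pixels of the lever under the gripper (about 105–110 mm).
- **Bystanders:** tin_wide and the jar looked unmoved in the final picture, and the arm kept clear of tin_far. I did not measure any of the three again.
- **Disagreements:** the bar's top read 177–179 mm depending on the camera, against 179 expected, which is within the calibration error. No check failed.

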